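# Crush a scoop of ice

## Task

Use the scoop to tip at least three of the ice cubes from the steel tub into the ice crusher's open hopper, spilling none on the worktop and never touching the ice with the fingers, then stand the scoop upright on the bare worktop and let go of it. The crusher runs only while its sprung lid is held shut: swing the lid over, press it fully shut without forcing it, and finish still holding it down with a light, steady push, for it springs open as soon as you let go. Leave the mug, the drink can and the glass jar where they are.

Things in the scene. Friction and masses are not known exactly. Their poses are not given: they have to be found in the camera images.
- tub: Open steel tub, fixed, outside 218 (its x) x 110 (its y) x 60 mm high with a rolled rim (4 mm radius, so its top is at 64 mm); inside 210 x 102 mm, floor 4 mm above the worktop, upright walls. Origin: centre of its underside, on the worktop. The ice starts in the half at its +x end (away from the robot); the half at its -x end is empty, room to set the scoop's pan down.
- ice0: Slippery clear ice cube, 23 mm, well-rounded edges (7 mm), 12 g; five alike. Origin: its centre.
- ice1: Slippery clear ice cube, 23 mm, well-rounded edges (7 mm), 12 g; five alike. Origin: its centre.
- ice2: Slippery clear ice cube, 23 mm, well-rounded edges (7 mm), 12 g; five alike. Origin: its centre.
- ice3: Slippery clear ice cube, 23 mm, well-rounded edges (7 mm), 12 g; five alike. Origin: its centre.
- ice4: Slippery clear ice cube, 23 mm, well-rounded edges (7 mm), 12 g; five alike. Origin: its centre.
- scoop: Flat steel scoop, about 0.2 kg: pan 90 mm long (its x, open front lip at +45 mm) x 90 mm wide (its y), floor and lip 1.6 mm thick, back wall 46 mm high at x = -45, side walls 40 mm high that slope down to the lip. A black grip bar runs along its x above the rear half of the pan. Origin: centre of the underside of the floor; it stands upright (z up) on the worktop.
- scoop_grip (a point): Middle of the scoop's black grip bar: 84 mm long (scoop x) x 20 mm wide (scoop y) x 22 mm high, its centre 32 mm behind the scoop's origin and 90 mm above the underside of the pan. Axes as the scoop's. Pinch it across scoop y.
- scoop_lip (a point): Middle of the scoop's front lip, lower edge (45 mm ahead of the scoop's origin).
- crusher: Ice crusher, grey, fixed, 150 (its x) x 164 (its y) x 155 mm high to the hopper's rim; ice drawer on its front (-x) face. Origin: centre of its underside, on the worktop.
- hopper (a point): Centre of the hopper, an open well in the crusher's top: mouth 104 (crusher x) x 120 (crusher y) mm at 155 mm height, two drums at the bottom whose tops are at 87 mm. This point is 121 mm above the worktop on the crusher's axis. Axes as the crusher's.
- lid_hinge (a point): Hinge line of the lid, along crusher y: 66 mm behind (crusher +x) the crusher's centre, 160 mm above the worktop.
- lid_pad (a point): Middle of the red press pad on the lid's outer face: 116 mm from the hinge line, and 9 mm off it on the lid's outer side (top when shut). The point's axes turn with the lid: its x runs from the pad to the hinge, its z out of the outer face. The white lid is 146 mm wide and 8 mm thick and ends 140 mm from the hinge line, with a 60 mm wide red tab out to 151 mm.
- lid (a joint): Lid angle in rad: 0 = fully shut, level on the hopper (stop); about 1.75 = open, leaning back 10 degrees past upright on the far (+x) side of the hopper, where the spring rests it. The spring pushes towards open all the way; at the pad it takes about 2 N to start it moving and 7 N to keep it shut. Let go, it flies open.
- mug: Cream mug, 82 mm wide, 98 mm high, bystander. Origin: centre of its underside.
- can: Brown drink can, 53 mm wide, 134 mm high, bystander. Origin: centre of its underside.
- jar: Glass jar of something ochre with a black lid, 65 mm wide, 86 mm high, bystander. Origin: centre of its underside.
There are look-alikes about, which are no part of the job. What is shaped like the scoop but blue is not meant.

How it is judged:
On the way, in this order (a step that is already met when the one before it is completed fails the run):
1. at least three ice cubes lie in the crusher's hopper (((horizontal distance between each of ice0, ice1, ice2 and hopper below 0.064 m and height (world z) of each of ice0, ice1, ice2 below 0.15 m) or (horizontal distance between each of ice0, ice1, ice3 and hopper below 0.064 m and height (world z) of each of ice0, ice1, ice3 below 0.15 m) or (horizontal distance between each of ice0, ice1, ice4 and hopper below 0.064 m and height (world z) of each of ice0, ice1, ice4 below 0.15 m) or (horizontal distance between each of ice0, ice2, ice3 and hopper below 0.064 m and height (world z) of each of ice0, ice2, ice3 below 0.15 m) or (horizontal distance between each of ice0, ice2, ice4 and hopper below 0.064 m and height (world z) of each of ice0, ice2, ice4 below 0.15 m) or (horizontal distance between each of ice0, ice3, ice4 and hopper below 0.064 m and height (world z) of each of ice0, ice3, ice4 below 0.15 m) or (horizontal distance between each of ice1, ice2, ice3 and hopper below 0.064 m and height (world z) of each of ice1, ice2, ice3 below 0.15 m) or (horizontal distance between each of ice1, ice2, ice4 and hopper below 0.064 m and height (world z) of each of ice1, ice2, ice4 below 0.15 m) or (horizontal distance between each of ice1, ice3, ice4 and hopper below 0.064 m and height (world z) of each of ice1, ice3, ice4 below 0.15 m) or (horizontal distance between each of ice2, ice3, ice4 and hopper below 0.064 m and height (world z) of each of ice2, ice3, ice4 below 0.15 m))), for 0.2 s.
2. the scoop stands upright on the worktop, let go, clear of the crusher (height (world z) of scoop below 0.012 m and angle between scoop's own z axis and vertical below 0.15 rad and contact force between the fingers and scoop below 0.1 N and horizontal distance between scoop and crusher above 0.11 m and linear speed of scoop below 0.02 m/s), for 0.2 s.
At the end, for the whole second after the job is handed in: Three or more cubes in the hopper, below its rim, the rest in the tub; scoop let go, upright on the worktop (tilt under 0.15 rad), over 110 mm from the crusher (centres); lid within 0.05 rad of shut (6 mm at the pad), held so by the fingers with 3 to 30 N (all of step 2 and ((horizontal distance between each of ice0, ice1, ice2 and hopper below 0.064 m and height (world z) of each of ice0, ice1, ice2 below 0.15 m) or (horizontal distance between each of ice0, ice1, ice3 and hopper below 0.064 m and height (world z) of each of ice0, ice1, ice3 below 0.15 m) or (horizontal distance between each of ice0, ice1, ice4 and hopper below 0.064 m and height (world z) of each of ice0, ice1, ice4 below 0.15 m) or (horizontal distance between each of ice0, ice2, ice3 and hopper below 0.064 m and height (world z) of each of ice0, ice2, ice3 below 0.15 m) or (horizontal distance between each of ice0, ice2, ice4 and hopper below 0.064 m and height (world z) of each of ice0, ice2, ice4 below 0.15 m) or (horizontal distance between each of ice0, ice3, ice4 and hopper below 0.064 m and height (world z) of each of ice0, ice3, ice4 below 0.15 m) or (horizontal distance between each of ice1, ice2, ice3 and hopper below 0.064 m and height (world z) of each of ice1, ice2, ice3 below 0.15 m) or (horizontal distance between each of ice1, ice2, ice4 and hopper below 0.064 m and height (world z) of each of ice1, ice2, ice4 below 0.15 m) or (horizontal distance between each of ice1, ice3, ice4 and hopper below 0.064 m and height (world z) of each of ice1, ice3, ice4 below 0.15 m) or (horizontal distance between each of ice2, ice3, ice4 and hopper below 0.064 m and height (world z) of each of ice2, ice3, ice4 below 0.15 m)) and ((horizontal distance between ice0 and hopper below 0.064 m and height (world z) of ice0 below 0.15 m) or (x of ice0 in the frame of tub between -0.11 and 0.11 m and y of ice0 in the frame of tub between -0.055 and 0.055 m)) and ((horizontal distance between ice1 and hopper below 0.064 m and height (world z) of ice1 below 0.15 m) or (x of ice1 in the frame of tub between -0.11 and 0.11 m and y of ice1 in the frame of tub between -0.055 and 0.055 m)) and ((horizontal distance between ice2 and hopper below 0.064 m and height (world z) of ice2 below 0.15 m) or (x of ice2 in the frame of tub between -0.11 and 0.11 m and y of ice2 in the frame of tub between -0.055 and 0.055 m)) and ((horizontal distance between ice3 and hopper below 0.064 m and height (world z) of ice3 below 0.15 m) or (x of ice3 in the frame of tub between -0.11 and 0.11 m and y of ice3 in the frame of tub between -0.055 and 0.055 m)) and ((horizontal distance between ice4 and hopper below 0.064 m and height (world z) of ice4 below 0.15 m) or (x of ice4 in the frame of tub between -0.11 and 0.11 m and y of ice4 in the frame of tub between -0.055 and 0.055 m)) and value of joint lid below 0.05 rad and contact force between the fingers and lid between 3 and 30 N and contact force between scoop and lid below 0.05 N); the arm keeps its last pose, push and grip.
It fails at once if the fingers touch the ice (contact force between the fingers and ice0 above 0.3 N or contact force between the fingers and ice1 above 0.3 N or contact force between the fingers and ice2 above 0.3 N or contact force between the fingers and ice3 above 0.3 N or contact force between the fingers and ice4 above 0.3 N).
It fails at once if the lid is forced (more than 45 N) (contact force between the fingers and lid above 45 N).
It fails at once if the mug is moved by more than 25 mm or knocked over (distance of mug from where it was at the start of the episode above 0.025 m or angle between mug's own z axis and vertical above 0.4 rad).
It fails at once if the drink can is moved by more than 25 mm or knocked over (distance of can from where it was at the start of the episode above 0.025 m or angle between can's own z axis and vertical above 0.4 rad).
It fails at once if the glass jar is moved by more than 25 mm or knocked over (distance of jar from where it was at the start of the episode above 0.025 m or angle between jar's own z axis and vertical above 0.4 rad).
It also fails if it takes over 72 s, if anything falls off the work surface, if the arm or the gripper's body presses on something with over 40 N, if the wrist force passes 120 N, or if a joint passes its speed limit or range.

## Robot

A 6-joint arm with a two-finger parallel gripper is mounted at the origin on a cart in front of the work surface, level with it; the furniture and walls round the work are solid. World frame = base frame: x ahead of the robot, y to its left, z up, the work surface at z = 0. Lengths are in m, angles in rad, forces in N, time in s.
With the tool pointing down it reaches from about 0.275 to 0.75 m from the base axis. Payload 10.2 kg.
Tool frame: the origin (TCP) lies between the finger pads; the fingertips stand 19 mm ahead of it and the grasp point (between the pads) is the TCP; z points along the fingers, y is the line along which they close (so a half turn about z gives the same grasp; the last joint's range is limited). The gripper opens to 88 mm and grips with 3 to 60 N. Pads are 18 mm wide; open, the fingers measure 123 mm over their backs; the gripper's body (75 mm by 187 mm) begins 45 mm behind the grasp point.
Start: joints at [-1.52, 0.313, 1.498, -0, 1.331, -0.223], TCP at [0.142, -0.505, 0.258] pointing down, gripper open.
Joint ranges: [-2.94, 2.94], [-0.97, 2.17], [0.19, 2.56], [-1.23, 4.37], [0.02, 3.11], [-2.88, 2.88]. Speed limits (rad/s): [2.39, 2.39, 3.01, 3.14, 3.14, 3.14].

## Interface

Orientations are given as [roll, pitch, yaw] about the fixed x, y, z axes, in that order (R = Rz(yaw) Ry(pitch) Rx(roll)).
In Python, from bench import manip, optics, job, finder gives the robot as it stands. The module is installed in compiled form; this text tells all that it offers.
- The arm moves only by the tool carry_out, never from a script. Its argument "moves" is a list of rows, each a list of 3 entries, a list of its own where there are three numbers: the shift along the tool's x, y, z in m, then the turn about the tool's z in degrees, then the finger opening in m, from 0 to 0.0881. In form: [[[tx, ty, tz], turn, hand], ...]. A call has 1 to 12 rows; each row shifts and turns the commanded pose from where the row before left it, along the tool's axes as they then stand; what a row does not reach is not made up. A row lasts 1/8 s, in which the tool goes at most 62.5 mm and 10.7 degrees, less where a joint would pass 70% of its speed; a pose out of reach is approached as far as the arm can. A call with a gripper value outside its range is refused whole. The fingers move at their own pace and stop on an object; "force" is the grip in N (left out, the last holds). Time passes only in rows, so rows that do not move let the fingers close. It gives the time, the measured TCP pose, the force, the opening and the grip force at its end, in the units of the state.
- manip.sense(): the state, without advancing time (a new reading comes with each control period).
- optics.capture(name): name is "side" or "top"; returns a dict with "pixels" (400x640x3 uint8, red, green, blue), "fx", "fy", "cx", "cy" (pixels), "world_from_camera" (4x4, takes a point from camera to world coordinates). Camera axes: x right, y down, z forward; pixel columns grow to the right and rows downward; lengths in m; the calibration is good to about 2 mm. A picture is of the moment at which its call begins. There is no depth.
- job.hand_in(): hands the job in; it is judged then, once.
Trained networks look in a picture, given as the dict that the camera call returned (one of the last four; its "shot" number tells which), for a name from the list of things; names that differ only in an ending like _2 or _b are one class to them, and where a whole thing is asked for, a point or a joint stands for the part that bears it (a point fixed in the world has none). Each returns a list of dicts, best first, with "p" (0 to 1); they miss things now and then, are a little off and sometimes report something else, mostly with a low value. They report only what shows in the picture. A call takes as long as a camera call. They do not tell look-alikes from the thing itself.
- finder.find_in(picture, name): "at" ([row, column] in pixels, amid what is visible of it).
The state is a dict: "clock": time; "q": joint angles; "joint_vel": joint speeds; "effort": joint torques, N m; "ee_pos": TCP position; "tool_rot": TCP orientation; "ft_force": force on the tool from outside, world axes, zero at the start; "ft_torque": the same for the moment, N m; "width": finger opening in m; "gripper_force": force on a finger pad.
Only numpy, scipy, OpenCV 4.12 (cv2) and the standard library are available. Lean on these libraries where they do the work, as an engineer would, in place of code of your own. Each camera call takes 0.05 s, during which the arm holds its last target. There are 200 camera calls.

## Working session

There is one attempt and no reset: what is moved stays moved. The work goes in short steps, Python scripts to look and compute and a tool call to move; the robot and the scene stay as the last step left them, time stands still between calls to the robot, and variables do not carry over. Pictures are saved under pics/ and viewed, at most 11 in all, crops included, and the job is handed in when it is done.

Besides the shell and the picture viewer there is one more tool, called after "Call:" as name([rows], argument=value, ...), one row to a line, values as JSON. carry_out: Moves the arm, as the interface text tells. Its arguments: {"type":"object","properties":{"moves":{"type":"array","items":{"type":"array"}},"force":{"type":"number"}},"required":["moves"]}

```bash
mkdir -p pics
cat > h.py <<'E'
import numpy as np, cv2
from bench import manip, optics, job, finder
def shot(n,f=None):
    p=optics.capture(n)
    if f: cv2.imwrite('pics/'+f,cv2.cvtColor(p['pixels'],cv2.COLOR_RGB2BGR))
    return p
def world(p,rc,z):
    M=np.array(p['world_from_camera']); d=M[:3,:3]@[(rc[1]-p['cx'])/p['fx'],(rc[0]-p['cy'])/p['fy'],1]; o=M[:3,3]
    return o+d*(z-o[2])/d[2]
def pix(p,X):
    M=np.linalg.inv(np.array(p['world_from_camera'])); c=M[:3,:3]@np.array(X)+M[:3,3]
    return np.array([p['fy']*c[1]/c[2]+p['cy'],p['fx']*c[0]/c[2]+p['cx']])
E
python3 - <<'E'
from h import *
for n in('top','side'):
    p=shot(n,n+'0.png'); print(n,np.round(p['world_from_camera'],3).tolist(),p['fx'],p['cx'],p['cy'])
    for k in ['tub','ice0','scoop','scoop_grip','scoop_lip','crusher','lid_pad','mug','can','jar']:
        print(k,[(round(d['p'],2),np.round(d['at']).tolist(),np.round(world(p,d['at'],0)[:2],3).tolist()) for d in finder.find_in(p,k)[:6]])
print(manip.sense())
E
```

```text
top [[0.028, -0.993, 0.11, 0.438], [-0.999, -0.025, 0.032, -0.114], [-0.029, -0.111, -0.993, 1.168], [0.0, 0.0, 0.0, 1.0]] 368.08510411524105 319.0945000185085 201.19449742380527
tub [(0.97, [205.0, 208.0], [0.548, 0.282])]
ice0 [(0.43, [185.0, 196.0], [0.611, 0.324])]
scoop [(0.7, [247.0, 276.0], [0.419, 0.055])]
scoop_grip [(0.8, [245.0, 277.0], [0.424, 0.053]), (0.7, [195.0, 313.0], [0.588, -0.057]), (0.57, [235.0, 475.0], [0.474, -0.566])]
scoop_lip [(0.88, [195.0, 313.0], [0.588, -0.055])]
crusher [(0.84, [218.0, 378.0], [0.52, -0.265])]
lid_pad [(0.71, [195.0, 393.0], [0.594, -0.31]), (0.71, [192.0, 212.0], [0.589, 0.271])]
mug [(0.65, [238.0, 471.0], [0.465, -0.553]), (0.35, [193.0, 212.0], [0.586, 0.27])]
can [(0.74, [244.0, 278.0], [0.427, 0.05]), (0.66, [148.0, 310.0], [0.741, -0.042])]
jar [(0.63, [148.0, 274.0], [0.739, 0.075])]
side [[-0.837, -0.365, 0.407, -0.004], [-0.546, 0.569, -0.614, 0.73], [-0.008, -0.737, -0.676, 1.016], [0.0, 0.0, 0.0, 1.0]] 466.68479932769276 321.4776424233512 195.78699746373914
tub [(0.65, [299.0, 234.0], [0.582, 0.261])]
ice0 [(0.56, [305.0, 
[... 923 characters left out ...]
])]
{'clock': 1.1, 'q': array([-1.52040382e+00,  3.12880690e-01,  1.49767393e+00, -1.62601465e-05,
        1.33097886e+00, -2.23378603e-01]), 'joint_vel': array([ 5.52978973e-05, -1.45676238e-03,  2.70474521e-03, -2.70385071e-03,
       -5.49092551e-04,  8.33012930e-04]), 'effort': array([ 1.11724908e-03, -4.02120852e+01, -2.52411371e+01,  6.95099775e-02,
        3.21624591e-02, -2.56566625e-05]), 'ee_pos': array([ 0.14193758, -0.50546781,  0.25773989]), 'tool_rot': array([3.14153845e+00, 2.85106911e-05, 2.73774975e-01]), 'ft_force': array([-0.06325825,  0.21794716,  0.59985117]), 'ft_torque': array([-0.02138452, -0.02606474,  0.03349137]), 'gripper_force': 0.0, 'width': 0.08809922192770347}
```

```bash
ls pics
```

```text
side0.png
top0.png
```

View pics/top0.png

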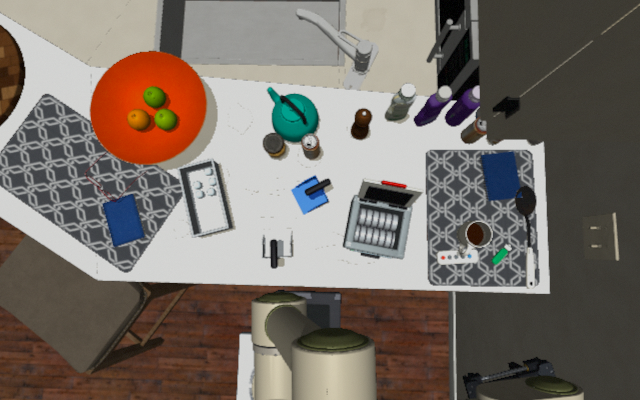

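View pics/side0.png

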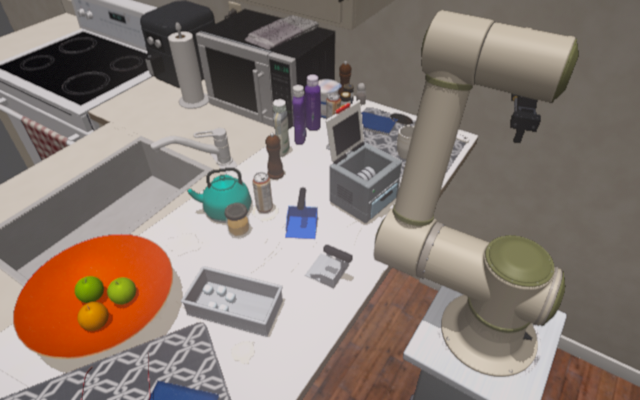

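Run:
```python
import cv2,numpy as np
a=cv2.imread('pics/top0.png')
def c(r0,r1,c0,c1,s):
    return cv2.resize(a[r0:r1,c0:c1],None,fx=s,fy=s,interpolation=cv2.INTER_CUBIC)
A=c(150,245,172,240,6); B=c(225,275,255,300,6);
im=np.zeros((600,800,3),np.uint8); im[:570,:408]=A; im[:300,420:690]=B
C=c(172,264,335,430,3); im[305:581,420:705]=C
cv2.imwrite('pics/crop1.png',im)
```

```text
(no output)
```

View pics/crop1.png

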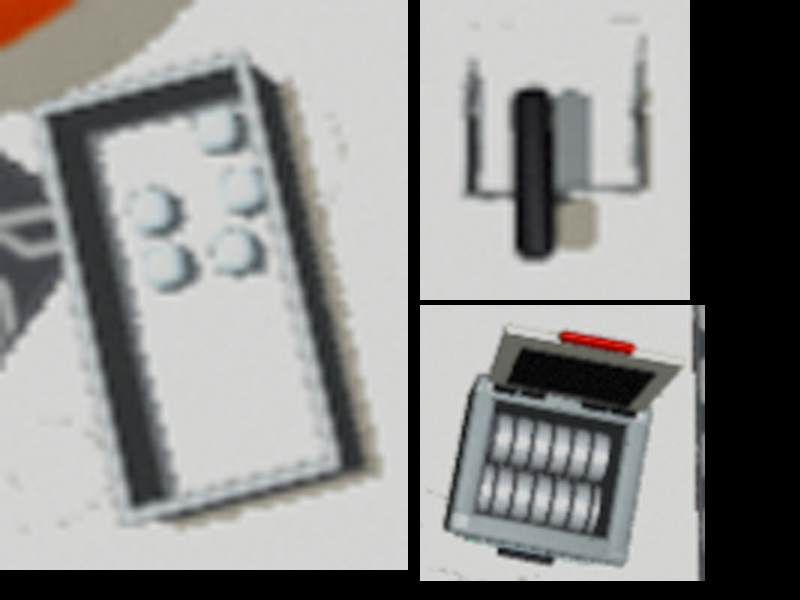

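The crop shows that of the three scoop candidates, the blue one at (195,313) is the look-alike and the "spoon" at (235,475) is on the mat. The bare-steel pan with the black bar at (247,277) is the one meant. The tub has five cubes at its far end, around (180,205), and the crusher, with its lid open, is around (225,378).

Run:
```python
from h import *
p=shot('top')
def fit(P,W,label):
    # P local pts (x,y), W world xy
    P=np.array(P);W=np.array(W);pc=P.mean(0);wc=W.mean(0);H=(P-pc).T@(W-wc)
    a=np.arctan2(H[0,1]-H[1,0],H[0,0]+H[1,1]);R=np.array([[np.cos(a),-np.sin(a)],[np.sin(a),np.cos(a)]])
    t=wc-R@pc;print(label,np.round(t,4),'yaw',round(np.degrees(a),1),'res',np.round(W-(P@R.T+t),4).tolist());return t,R
w=lambda r,c,z:world(p,(r,c),z)[:2]
t,R=fit([(.107,.053),(.107,-.053),(-.107,-.053),(-.107,.053)],[w(168.8,179.2,.064),w(160,212,.064),w(228,229.5,.064),w(236.3,193.7,.064)],'tub')
for cx,cy in [(220,130),(243,188),(152,210),(168,265),(238,250)]:
    W=w(150+cy/6,172+cx/6,.018); print(' ice',np.round(W,3),np.round(R.T@(W-t),3))
fit([(-.045,.045),(-.045,-.045)],[w(257,263,.046),w(256.3,292.5,.046)],'scoop wall')
fit([(.010,0),(-.074,0)],[w(239.7,274.2,.101),w(267.6,274.2,.101)],'scoop grip')
fit([(.075,.082),(.075,-.082),(-.075,-.082),(-.075,.082)],[w(195.3,355,.155),w(206.3,411.7,.155),w(258.7,403.3,.155),w(246.3,345,.155)],'crusher')
for k,rc,z in [('jar',(146,274),.086),('can',(139,310),.13),('mug',(233,479),.098)]: print(k,w(*rc,z))
```

```text
tub [0.5617 0.2743] yaw 16.6 res [[0.0009, 0.0001], [0.0006, 0.0014], [-0.0019, -0.0036], [0.0004, 0.0022]]
 ice [0.652 0.279] [ 0.088 -0.021]
 ice [0.621 0.265] [ 0.054 -0.026]
 ice [0.608 0.313] [0.055 0.024]
 ice [0.579 0.302] [0.024 0.022]
 ice [0.587 0.266] [ 0.022 -0.016]
scoop wall [0.4354 0.0448] yaw 3.0 res [[0.0, -0.0002], [-0.0, 0.0002]]
scoop grip [0.4332 0.0467] yaw 2.4 res [[-0.0022, -0.0001], [0.0022, 0.0001]]
crusher [ 0.485  -0.2465] yaw -9.7 res [[-0.0035, -0.002], [-0.0024, 0.0038], [0.0024, 0.0009], [0.0034, -0.0027]]
jar [0.7223092  0.06172564]
can [ 0.7336481  -0.04918018]
mug [ 0.47673287 -0.54004856]
```

Call:
carry_out([
  [[0.019, -0.02, 0], 0, 0.0881],
  [[0.035, -0.038, 0], 0, 0.0881],
  [[0.038, -0.041, 0], 0, 0.0881],
  [[0.038, -0.041, 0], 0, 0.0881],
  [[0.038, -0.041, 0], 0, 0.0881],
  [[0.038, -0.041, 0], 0, 0.0881],
  [[0.038, -0.041, 0], 0, 0.0881],
  [[0.038, -0.041, 0], 0, 0.0881],
  [[0.038, -0.041, 0], 0, 0.0881],
  [[0.038, -0.041, 0], 0, 0.0881],
  [[0.038, -0.041, 0], 6, 0.0881],
  [[0.019, -0.02, 0], 7, 0.0881],
], force=40)

```text
clock: 2.65
ee_pos: [0.4237, 0.038, 0.2578]
tool_rot: [-3.141, -0.0, 0.046]
ft_force: [-0.4, -1.0, 0.4]
width: 0.0881
gripper_force: 0.0
```

Call:
carry_out([
  [[0.001, -0.0075, 0.02], 0, 0.0881],
  [[0, 0, 0.04], 0, 0.0881],
  [[0, 0, 0.04], 0, 0.0881],
  [[0, 0, 0.035], 0, 0.0881],
  [[0, 0, 0.02], 0, 0.0881],
  [[0, 0, 0.013], 0, 0.0881],
  [[0, 0, 0], 0, 0.015],
  [[0, 0, 0], 0, 0.015],
  [[0, 0, 0], 0, 0.015],
  [[0, 0, 0], 0, 0.015],
  [[0, 0, 0], 0, 0.015],
], force=40)

```text
clock: 4.03
ee_pos: [0.4238, 0.0431, 0.0899]
tool_rot: [3.142, -0.0, 0.047]
ft_force: [0.1, 0.2, -0.2]
width: 0.0402
gripper_force: 0.0
```

Call:
carry_out([
  [[0, 0, 0], 0, 0.01],
  [[0, 0, 0], 0, 0.01],
  [[0, 0, 0], 0, 0.01],
  [[0, 0, 0], 0, 0.01],
  [[0, 0, 0], 0, 0.01],
  [[0, 0, -0.005], 0, 0.01],
  [[0, 0, -0.015], 0, 0.01],
  [[0, 0, -0.02], 0, 0.01],
  [[0, 0, -0.02], 0, 0.01],
  [[0, 0, -0.02], 0, 0.01],
  [[0, 0, -0.01], 0, 0.01],
  [[0, 0, 0], 0, 0.01],
], force=50)

```text
clock: 5.52
ee_pos: [0.4238, 0.0431, 0.1799]
tool_rot: [3.141, -0.001, 0.047]
ft_force: [0.6, 0.9, -2.2]
width: 0.0192
gripper_force: 49.9
```

Run:
```python
from h import *
im=np.zeros((600,800,3),np.uint8)
for i,(n,s) in enumerate((('side',5),('top',5))):
    p=shot(n,n+'1.png'); a=cv2.cvtColor(p['pixels'],cv2.COLOR_RGB2BGR)
    r,c=np.round(pix(p,[.43,.043,.12])).astype(int); print(n,r,c)
    b=a[r-40:r+40,c-40:c+40]; im[:400,400*i:400*i+400]=cv2.resize(b,(400,400),interpolation=cv2.INTER_CUBIC)
cv2.imwrite('pics/crop2.png',im[:400])
```

```text
side 239 329
top 244 274
```

View pics/crop2.png

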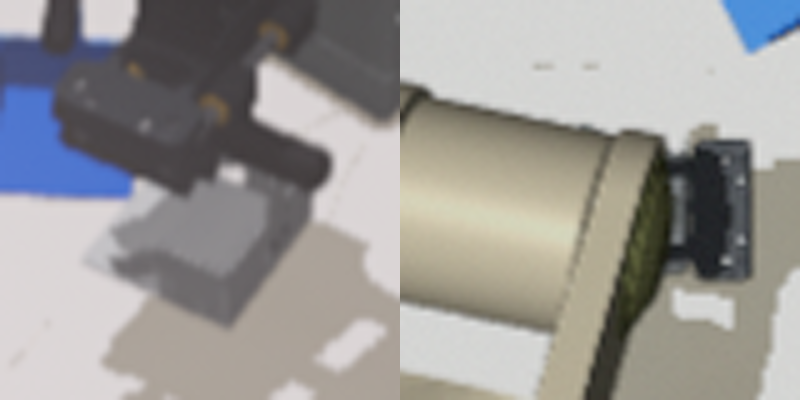

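The side crop shows the steel pan hanging from the gripper, with the lip corner near pixel (251,306) and the rear bottom corner near (264,335). The top view is hidden by the arm. I'll check these against a level scoop.

```bash
python3 - <<'E'
from h import *
p=shot('side'); y=.047; R=np.array([[np.cos(y),-np.sin(y)],[np.sin(y),np.cos(y)]])
for off in(.008,.013):
  for tilt in(-5,0,5):
    t=np.radians(tilt);res=[]
    for lx,lz in((.045,0),(-.045,0)):
        dx,dz=lx+off,lz-.09 if 0 else lz-.090
        dx,dz=dx+0,dz; X=dx*np.cos(t)-dz*np.sin(t); Z=dx*np.sin(t)+dz*np.cos(t)
        xy=R@[X - 0, .045]+[.4238,.0431]; res.append(np.round(pix(p,[*xy,.1799+Z]),1).tolist())
    print(off,tilt,res)
# tub rim overlay check in side
a=np.radians(16.6)
print([np.round(pix(p,[.5617+x*np.cos(a)-y*np.sin(a),.2743+x*np.sin(a)+y*np.cos(a),.064])).tolist() for x,y in((.109,.055),(.109,-.055),(-.109,-.055),(-.109,.055))])
E
python3 - <<'E'
import cv2
a=cv2.imread('pics/side1.png')[260:340,170:300]
cv2.imwrite('pics/crop3.png',cv2.resize(a,None,fx=6,fy=6,interpolation=cv2.INTER_CUBIC))
E
```

```text
0.008 -5 [[253.3, 307.2], [265.0, 337.4]]
0.008 0 [[251.1, 304.5], [264.7, 334.8]]
0.008 5 [[248.7, 302.0], [264.2, 332.0]]
0.013 -5 [[252.7, 305.6], [264.3, 335.7]]
0.013 0 [[250.3, 302.9], [263.9, 333.0]]
0.013 5 [[247.9, 300.4], [263.3, 330.3]]
[[299.0, 183.0], [265.0, 204.0], [284.0, 283.0], [321.0, 267.0]]
```

View pics/crop3.png

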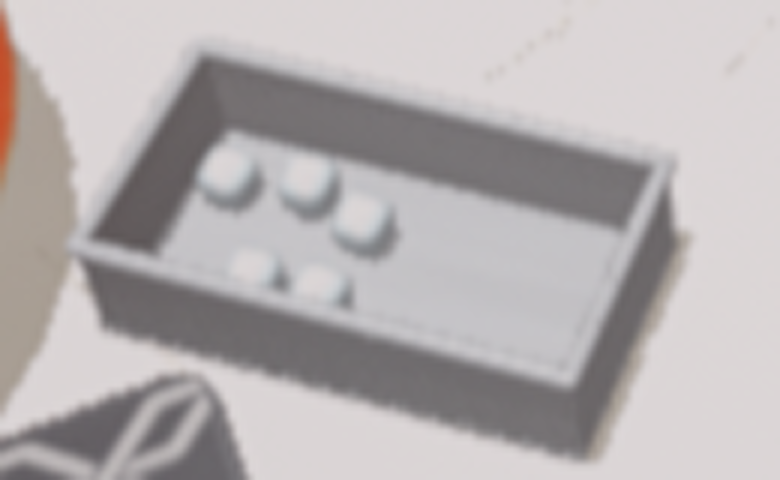

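The crop shows the tub rim corners in the full image at about (301,182), (267,203), (287,282) and (324,265). All five cubes are in the far half.

Run:
```python
from h import *
from scipy.optimize import least_squares
T=shot('top');S=shot('side')
r=[(.107,.053,.064),(.107,-.053,.064),(-.107,-.053,.064),(-.107,.053,.064)]
b=[(.109,.055,0),(-.109,.055,0)]
obsT=[(168.8,179.2),(160,212),(228,229.5),(236.3,193.7)]
obsS=[(300.8,182.5),(267.5,202.8),(286.7,282),(323.7,265.3),(314.7,187.5),(336.7,268.3)]
def W(v,l):
    c,s=np.cos(v[2]),np.sin(v[2]);return [v[0]+c*l[0]-s*l[1],v[1]+s*l[0]+c*l[1],l[2]]
fT=lambda v:np.array([pix(T,W(v,l))-o for l,o in zip(r,obsT)])
fS=lambda v:np.array([pix(S,W(v,l))-o for l,o in zip(r+b,obsS)])
for n,f in(('T',fT),('S',fS),('TS',lambda v:np.vstack([fT(v),fS(v)]))):
    s=least_squares(lambda v:f(v).ravel(),[.56,.27,.29],loss='soft_l1');v=s.x
    print(n,np.round(v[:2],4),np.degrees(v[2]).round(1));print(np.round(f(v),1).tolist())
```

```text
T [0.5617 0.2746] 16.5
[[0.2, -0.0], [0.2, 0.4], [-0.6, -1.3], [0.1, 0.5]]
S [0.559  0.2806] 16.5
[[-0.3, 0.7], [-0.0, 0.7], [-0.2, -0.9], [-1.4, -0.0], [1.1, -0.1], [1.1, -0.2]]
TS [0.5606 0.2784] 16.5
[[0.6, -1.3], [0.5, -0.9], [-0.3, -2.6], [0.5, -0.8], [-1.2, 0.9], [-0.9, 0.8], [-1.1, -0.9], [-2.4, -0.0], [0.2, 0.0], [0.1, -0.2]]
```

Call:
carry_out([
  [[0.004, -0.01, 0], 0, 0.01],
  [[0.008, -0.02, 0], 0, 0.01],
  [[0.01, -0.025, 0], 0, 0.01],
  [[0.012, -0.03, 0], 0, 0.01],
  [[0.012, -0.03, 0], 0, 0.01],
  [[0.012, -0.03, 0], 0, 0.01],
  [[0.012, -0.03, 0], 0, 0.01],
  [[0.01, -0.022, 0], 0, 0.01],
  [[0.007, -0.0164, 0], 0, 0.01],
  [[0, 0, 0], -6.9, 0.01],
  [[0, 0, 0], -6.9, 0.01],
  [[0, 0, 0], 0, 0.01],
])

```text
clock: 7.28
ee_pos: [0.5004, 0.261, 0.1793]
tool_rot: [-3.141, 0.001, 0.287]
ft_force: [-0.0, -0.3, -2.3]
width: 0.0196
gripper_force: 49.9
```

Call:
carry_out([
  [[0, 0, 0.015], 0, 0.01],
  [[0, 0, 0.015], 0, 0.01],
  [[0, 0, 0.015], 0, 0.01],
  [[0, 0, 0.015], 0, 0.01],
  [[0, 0, 0.012], 0, 0.01],
  [[0, 0, 0.005], 0, 0.01],
  [[0, 0, 0], 0, 0.01],
])

```text
clock: 8.15
ee_pos: [0.5006, 0.2604, 0.1024]
tool_rot: [3.142, 0.0, 0.288]
ft_force: [3.9, 0.6, -2.6]
width: 0.0192
gripper_force: 49.9
```

Call:
carry_out([
  [[0.003, 0, 0], 0, 0.01],
  [[0, -0.002, 0], 0, 0.01],
  [[0, -0.002, 0], 0, 0.01],
  [[0, -0.002, 0], 0, 0.01],
])

```text
clock: 8.65
ee_pos: [0.5016, 0.2672, 0.1027]
tool_rot: [3.142, 0.0, 0.288]
ft_force: [0.3, -0.8, -2.0]
width: 0.019
gripper_force: 49.9
```

Call:
carry_out([
  [[0, 0.003, 0], 0, 0.01],
  [[0, 0.003, 0], 0, 0.01],
  [[0, 0.003, 0], 0, 0.01],
  [[0, 0.003, 0], 0, 0.01],
])

```text
clock: 9.15
ee_pos: [0.5051, 0.2558, 0.1028]
tool_rot: [-3.14, -0.0, 0.287]
ft_force: [-3.8, 10.1, 2.6]
width: 0.0194
gripper_force: 50.1
```

Call:
carry_out([
  [[0, -0.004, 0], 0, 0.01],
  [[0, -0.004, 0], 0, 0.01],
  [[0, 0, 0.004], 0, 0.01],
  [[0, 0, 0.003], 0, 0.01],
  [[0, 0, 0.001], 0, 0.01],
  [[0, 0, 0], 0, 0.01],
])

```text
clock: 9.9
ee_pos: [0.503, 0.2631, 0.0946]
tool_rot: [3.142, 0.0, 0.288]
ft_force: [-0.3, 0.0, -2.5]
width: 0.0196
gripper_force: 49.9
```

Call:
carry_out([
  [[0, 0, 0.0005], 0, 0.01],
  [[0, 0, 0.0005], 0, 0.01],
  [[0, 0, 0.0005], 0, 0.01],
  [[0, 0, 0.0005], 0, 0.01],
])

```text
clock: 10.4
ee_pos: [0.5032, 0.2632, 0.0937]
tool_rot: [3.141, -0.001, 0.288]
ft_force: [-4.2, -3.1, 10.1]
width: 0.0196
gripper_force: 49.9
```

Call:
carry_out([
  [[0.003, 0, -0.0005], 0, 0.01],
  [[0.006, 0, 0], 0, 0.01],
  [[0.008, 0, 0], 0, 0.01],
  [[0.008, 0, 0], 0, 0.01],
  [[0.008, 0, 0], 0, 0.01],
  [[0.008, 0, 0], 0, 0.01],
  [[0.008, 0, 0], 0, 0.01],
  [[0.008, 0, 0], 0, 0.01],
  [[0.008, 0, 0], 0, 0.01],
  [[0.008, 0, 0], 0, 0.01],
  [[0.007, 0, 0], 0, 0.01],
  [[0.005, 0, 0], 0, 0.01],
])

```text
clock: 11.9
ee_pos: [0.5846, 0.2875, 0.0938]
tool_rot: [-3.141, 0.0, 0.288]
ft_force: [-12.0, -3.5, 16.9]
width: 0.0193
gripper_force: 49.9
```

Run:
```python
from h import *
im=np.zeros((560,800,3),np.uint8)
p=shot('side','side4.png'); a=cv2.cvtColor(p['pixels'],cv2.COLOR_RGB2BGR)[255:335,170:290]
q=shot('top','top4.png'); b=cv2.cvtColor(q['pixels'],cv2.COLOR_RGB2BGR)[155:245,165:245]
im[:320,:480]=cv2.resize(a,None,fx=4,fy=4,interpolation=cv2.INTER_CUBIC); im[:360,480:800]=cv2.resize(b,None,fx=4,fy=4,interpolation=cv2.INTER_CUBIC)
cv2.imwrite('pics/crop4.png',im[:360])
for k in (p,q): print([(round(d['p'],2),np.round(d['at']).tolist(),np.round(world(k,d['at'],.018)[:2],3).tolist()) for d in finder.find_in(k,'ice0')])
```

```text
[]
[]
```

View pics/crop4.png

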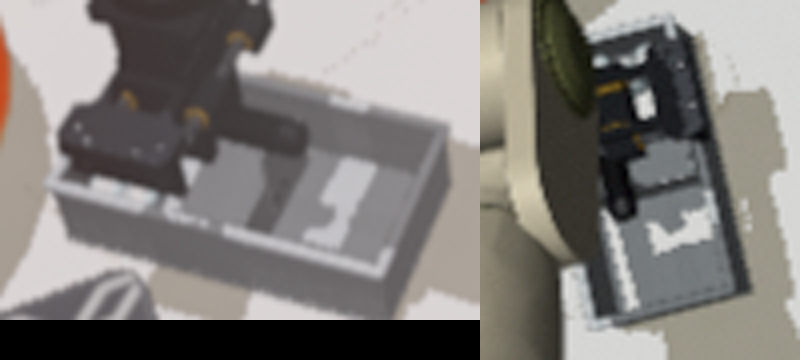

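The gripper hides the pan, and no cubes show behind the scoop. I'll keep pushing gently towards the far wall.

Call:
carry_out([
  [[0.003, 0, 0], 0, 0.01],
  [[0.003, 0, 0], 0, 0.01],
  [[0.003, 0, 0], 0, 0.01],
  [[0.003, 0, 0], 0, 0.01],
])

```text
clock: 12.6
ee_pos: [0.5956, 0.2906, 0.0938]
tool_rot: [3.141, 0.001, 0.288]
ft_force: [-6.7, -2.1, 10.6]
width: 0.0194
gripper_force: 49.9
```

Call:
carry_out([
  [[0.002, 0, 0], 0, 0.01],
  [[0.002, 0, 0], 0, 0.01],
  [[0.002, 0, 0], 0, 0.01],
  [[0.0015, 0, 0], 0, 0.01],
  [[0, 0, 0], 0, 0.01],
])

```text
clock: 13.22
ee_pos: [0.603, 0.2929, 0.0938]
tool_rot: [3.142, 0.0, 0.288]
ft_force: [-3.8, -1.3, 6.9]
width: 0.0194
gripper_force: 49.9
```

Call:
carry_out([
  [[0.0015, 0, 0], 0, 0.01],
  [[0.0015, 0, 0], 0, 0.01],
  [[0, 0, 0], 0, 0.01],
])

```text
clock: 13.6
ee_pos: [0.6056, 0.2937, 0.0938]
tool_rot: [3.142, 0.001, 0.288]
ft_force: [-5.9, -1.4, 8.4]
width: 0.0192
gripper_force: 49.9
```

Call:
carry_out([
  [[0.0015, 0, 0], 0, 0.01],
  [[0.0015, 0, 0], 0, 0.01],
  [[0.001, 0, 0], 0, 0.01],
  [[0, 0, 0], 0, 0.01],
])

```text
clock: 14.1
ee_pos: [0.6087, 0.2946, 0.0944]
tool_rot: [3.141, 0.003, 0.288]
ft_force: [-11.9, -4.2, 14.5]
width: 0.0191
gripper_force: 49.9
```

Call:
carry_out([
  [[-0.001, 0, -0.001], 0, 0.01],
  [[-0.001, 0, -0.003], 0, 0.01],
  [[-0.001, 0, -0.006], 0, 0.01],
  [[-0.001, 0, -0.008], 0, 0.01],
  [[-0.0005, 0, -0.008], 0, 0.01],
  [[0, 0, -0.008], 0, 0.01],
  [[0, 0, -0.008], 0, 0.01],
  [[0, 0, -0.008], 0, 0.01],
  [[0, 0, -0.007], 0, 0.01],
  [[0, 0, -0.005], 0, 0.01],
  [[0, 0, -0.003], 0, 0.01],
  [[0, 0, -0.001], 0, 0.01],
])

```text
clock: 15.6
ee_pos: [0.6055, 0.2935, 0.1593]
tool_rot: [3.142, 0.0, 0.288]
ft_force: [0.1, 0.6, -2.6]
width: 0.0191
gripper_force: 49.9
```

Run:
```python
from h import *
im=np.zeros((400,800,3),np.uint8)
p=shot('side','side5.png'); a=cv2.cvtColor(p['pixels'],cv2.COLOR_RGB2BGR)[235:335,160:280]
q=shot('top','top5.png'); b=cv2.cvtColor(q['pixels'],cv2.COLOR_RGB2BGR)[145:245,165:245]
im[:400,:480]=cv2.resize(a,None,fx=4,fy=4,interpolation=cv2.INTER_CUBIC); im[:400,480:800]=cv2.resize(b,None,fx=4,fy=4,interpolation=cv2.INTER_CUBIC)
cv2.imwrite('pics/crop5.png',im)
for k in (p,q): print([(round(d['p'],2),np.round(d['at']).tolist()) for d in finder.find_in(k,'ice0')])
print([manip.sense()['ft_force'].round(2).tolist()])
```

```text
[(0.61, [292.0, 185.0])]
[]
[[-0.1, 0.05, -3.14]]
```

View pics/crop5.png

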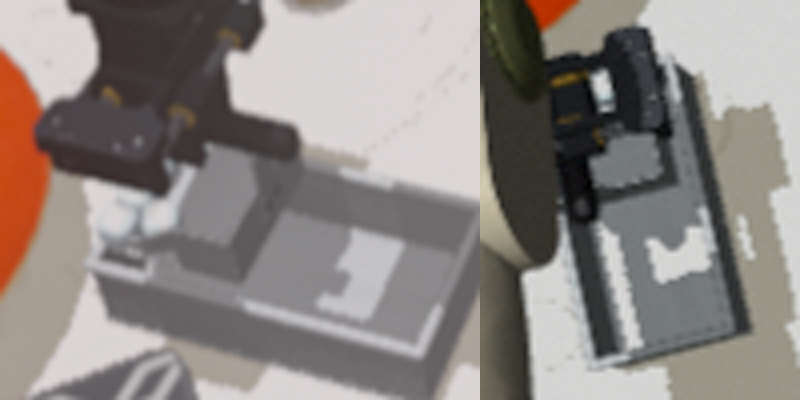

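The crop shows cubes sitting in the front of the lifted pan, with two plainly visible around (292,190). Next I'll rest the lip on the far rim and lower the tool, so the scoop pivots lip-up in the fingers for the carry.

Call:
carry_out([
  [[0.001, 0, 0], 0, 0.01],
  [[0.002, 0, 0], 0, 0.01],
  [[0.003, 0, 0], 0, 0.01],
  [[0.003, 0, 0], 0, 0.01],
  [[0.003, 0, 0], 0, 0.01],
  [[0.002, 0, 0], 0, 0.01],
  [[0.001, 0, 0], 0, 0.01],
  [[0, 0, 0.001], 0, 0.01],
  [[0, 0, 0.001], 0, 0.01],
  [[0, 0, 0.001], 0, 0.01],
  [[0, 0, 0], 0, 0.01],
], force=20)

```text
clock: 17.18
ee_pos: [0.6199, 0.2978, 0.1561]
tool_rot: [-3.142, 0.0, 0.288]
ft_force: [0.3, 0.5, -2.0]
width: 0.02
gripper_force: 19.9
```

Call:
carry_out([
  [[0, 0, 0.001], 0, 0.01],
  [[0, 0, 0.0015], 0, 0.01],
  [[0, 0, 0.0015], 0, 0.01],
  [[0, 0, 0.0015], 0, 0.01],
  [[0, 0, 0], 0, 0.01],
], force=20)

```text
clock: 17.8
ee_pos: [0.6199, 0.2978, 0.1534]
tool_rot: [3.141, -0.002, 0.288]
ft_force: [-8.7, -3.5, 13.4]
width: 0.02
gripper_force: 20.0
```

Call:
carry_out([
  [[0, 0, 0], 0, 0.01],
  [[0, 0, 0], 0, 0.01],
  [[0, 0, 0.001], 0, 0.01],
  [[0, 0, 0.001], 0, 0.01],
  [[0, 0, 0.001], 0, 0.01],
], force=8)

```text
clock: 18.42
ee_pos: [0.6199, 0.2978, 0.1496]
tool_rot: [3.141, -0.001, 0.288]
ft_force: [-5.7, -2.8, 8.7]
width: 0.0201
gripper_force: 8.0
```

Call:
carry_out([
  [[0, 0, 0.001], 0, 0.01],
  [[0, 0, 0.001], 0, 0.01],
  [[0, 0, 0.001], 0, 0.01],
  [[0, 0, 0.001], 0, 0.01],
  [[0, 0, 0.001], 0, 0.01],
  [[0, 0, 0], 0, 0.01],
], force=8)

```text
clock: 19.18
ee_pos: [0.6198, 0.2978, 0.1444]
tool_rot: [3.141, -0.0, 0.288]
ft_force: [-6.8, -3.3, 8.7]
width: 0.02
gripper_force: 8.0
```

Run:
```python
from h import *
im=np.zeros((400,800,3),np.uint8)
p=shot('side','side6.png'); a=cv2.cvtColor(p['pixels'],cv2.COLOR_RGB2BGR)[225:345,150:280]
cv2.imwrite('pics/crop6.png',cv2.resize(a,None,fx=5,fy=5,interpolation=cv2.INTER_CUBIC))
```

View pics/crop6.png

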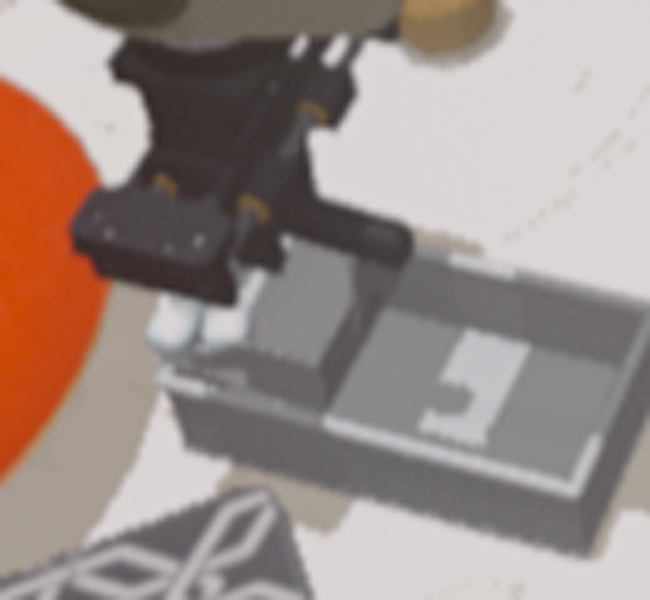

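The crop shows the pan tilted lip-up about 10° on the far rim, with the cubes still in it. Now I'll tighten the grip and lift.

Call:
carry_out([
  [[0, 0, 0], 0, 0.01],
  [[0, 0, -0.002], 0, 0.01],
  [[0, 0, -0.006], 0, 0.01],
  [[0, 0, -0.011], 0, 0.01],
  [[0, 0, -0.015], 0, 0.01],
  [[0, 0, -0.018], 0, 0.01],
  [[0, 0, -0.02], 0, 0.01],
  [[0, 0, -0.02], 0, 0.01],
  [[0, 0, -0.018], 0, 0.01],
  [[0, 0, -0.013], 0, 0.01],
  [[0, 0, -0.008], 0, 0.01],
  [[0, 0, -0.004], 0, 0.01],
], force=50)

```text
clock: 20.72
ee_pos: [0.6199, 0.2978, 0.278]
tool_rot: [-3.142, -0.0, 0.288]
ft_force: [-0.5, 0.7, -2.5]
width: 0.0187
gripper_force: 50.0
```

Run:
```python
from h import *
p=shot('side','side7.png'); a=cv2.cvtColor(p['pixels'],cv2.COLOR_RGB2BGR)
im=np.zeros((600,800,3),np.uint8)
im[:600,:450]=cv2.resize(a[95:225,320:420],(450,585),interpolation=cv2.INTER_CUBIC) if 0 else cv2.resize(a[100:220,325:415],(450,600),interpolation=cv2.INTER_CUBIC)
im[:350,450:800]=cv2.resize(a[190:290,150:250],(350,350),interpolation=cv2.INTER_CUBIC)
cv2.imwrite('pics/crop7.png',im)
s=manip.sense();print(s['ft_force'],s['ee_pos'])
for n in('ice0','scoop_lip','lid_pad','crusher'):print(n,[(round(d['p'],2),np.round(d['at']).tolist()) for d in finder.find_in(p,n)])
```

```text
[ 0.50956389  0.54599816 -1.94856605] [0.61998034 0.29781818 0.27824518]
ice0 [(0.65, [119.0, 343.0]), (0.4, [245.0, 175.0]), (0.4, [256.0, 171.0])]
scoop_lip [(0.87, [252.0, 203.0]), (0.66, [220.0, 303.0])]
lid_pad [(0.95, [119.0, 346.0])]
crusher [(0.89, [121.0, 348.0])]
```

View pics/crop7.png

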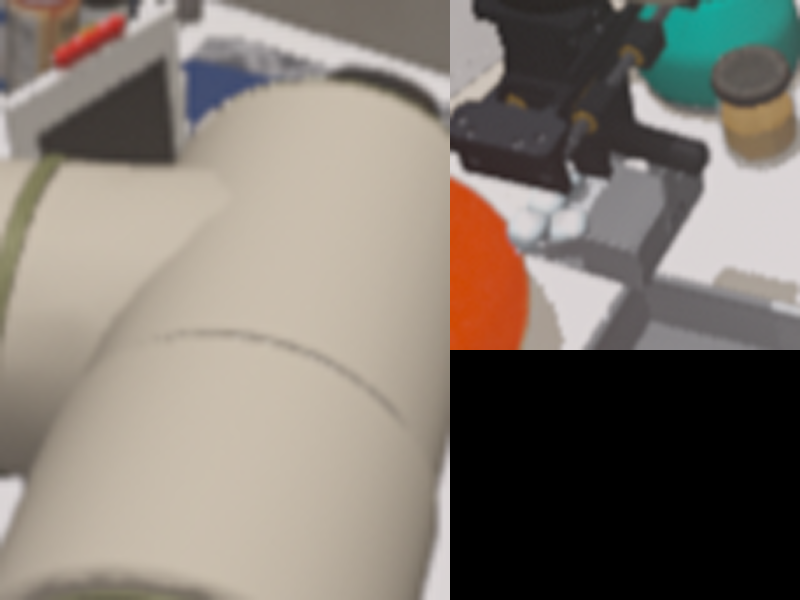

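The crusher is behind the arm in this view. The right crop shows cubes still riding in the tilted pan, around (250,173). Now I'll carry it across.

Call:
carry_out([
  [[0, 0, 0], 4, 0.01],
  [[0, 0, 0], 8, 0.01],
  [[0, 0, 0], 9, 0.01],
  [[0, 0, 0], 5.2, 0.01],
  [[-0.0005, 0.003, 0], 0, 0.01],
  [[-0.001, 0.007, 0], 0, 0.01],
  [[-0.002, 0.011, 0], 0, 0.01],
  [[-0.0025, 0.015, 0], 0, 0.01],
  [[-0.003, 0.02, 0], 0, 0.01],
  [[-0.004, 0.024, 0], 0, 0.01],
  [[-0.0045, 0.027, 0], 0, 0.01],
  [[-0.0045, 0.027, 0], 0, 0.01],
])

```text
clock: 22.48
ee_pos: [0.5749, 0.168, 0.2778]
tool_rot: [3.141, -0.0, -0.169]
ft_force: [0.8, -0.2, -2.6]
width: 0.019
gripper_force: 50.0
```

Call:
carry_out([
  [[-0.005, 0.03, 0], 0, 0.01],
  [[-0.0055, 0.034, 0], 0, 0.01],
  [[-0.006, 0.038, 0], 0, 0.01],
  [[-0.0065, 0.04, 0], 0, 0.01],
  [[-0.007, 0.042, 0], 0, 0.01],
  [[-0.007, 0.042, 0], 0, 0.01],
  [[-0.0065, 0.04, 0], 0, 0.01],
  [[-0.006, 0.036, 0], 0, 0.01],
  [[-0.005, 0.031, 0], 0, 0.01],
  [[-0.004, 0.025, 0], 0, 0.01],
  [[-0.003, 0.019, 0], 0, 0.01],
  [[-0.002, 0.012, 0], 0, 0.01],
])

```text
clock: 23.98
ee_pos: [0.4466, -0.2041, 0.2779]
tool_rot: [3.141, -0.0, -0.17]
ft_force: [0.1, 0.4, -3.0]
width: 0.0194
gripper_force: 50.0
```

Call:
carry_out([
  [[-0.001, 0.009, 0], 0, 0.01],
  [[-0.001, 0.009, 0], 0, 0.01],
  [[-0.001, 0.007, 0], 0, 0.01],
  [[-0.0005, 0.004, 0], 0, 0.01],
  [[0, 0.002, 0], 0, 0.01],
  [[0, 0, 0], 0, 0.01],
])

```text
clock: 24.72
ee_pos: [0.4388, -0.2332, 0.2777]
tool_rot: [-3.141, 0.0, -0.169]
ft_force: [0.5, 0.5, -2.6]
width: 0.0188
gripper_force: 50.0
```

Run:
```python
from h import *
im=np.zeros((600,800,3),np.uint8)
p=shot('side','side8.png'); a=cv2.cvtColor(p['pixels'],cv2.COLOR_RGB2BGR)[95:215,310:410]
q=shot('top','top8.png'); b=cv2.cvtColor(q['pixels'],cv2.COLOR_RGB2BGR)[175:275,335:435]
im[:516,:430]=cv2.resize(a,(430,516),interpolation=cv2.INTER_CUBIC); im[:370,430:800]=cv2.resize(b,(370,370),interpolation=cv2.INTER_CUBIC)
cv2.imwrite('pics/crop8.png',im)
c=np.array([.4825,-.242]);y=np.radians(-9.7);R=np.array([[np.cos(y),-np.sin(y)],[np.sin(y),np.cos(y)]])
for n,k in(('side',p),('top',q)):
  print(n,'rim pred',[np.round(pix(k,[*(c+R@v),.155])).tolist() for v in((.075,.082),(.075,-.082),(-.075,-.082),(-.075,.082))])
  for m in('ice0','scoop_lip','lid_pad'): print(m,[(round(d['p'],2),np.round(d['at']).tolist()) for d in finder.find_in(k,m)])
```

```text
side rim pred [[165.0, 328.0], [141.0, 363.0], [161.0, 403.0], [188.0, 368.0]]
ice0 [(0.57, [147.0, 364.0]), (0.44, [146.0, 368.0])]
scoop_lip [(0.85, [220.0, 306.0]), (0.62, [159.0, 376.0])]
lid_pad [(0.7, [131.0, 342.0])]
top rim pred [[195.0, 353.0], [206.0, 411.0], [261.0, 402.0], [248.0, 342.0]]
ice0 []
scoop_lip [(0.85, [191.0, 313.0]), (0.54, [263.0, 375.0])]
lid_pad [(0.75, [194.0, 390.0]), (0.4, [236.0, 474.0])]
```

View pics/crop8.png

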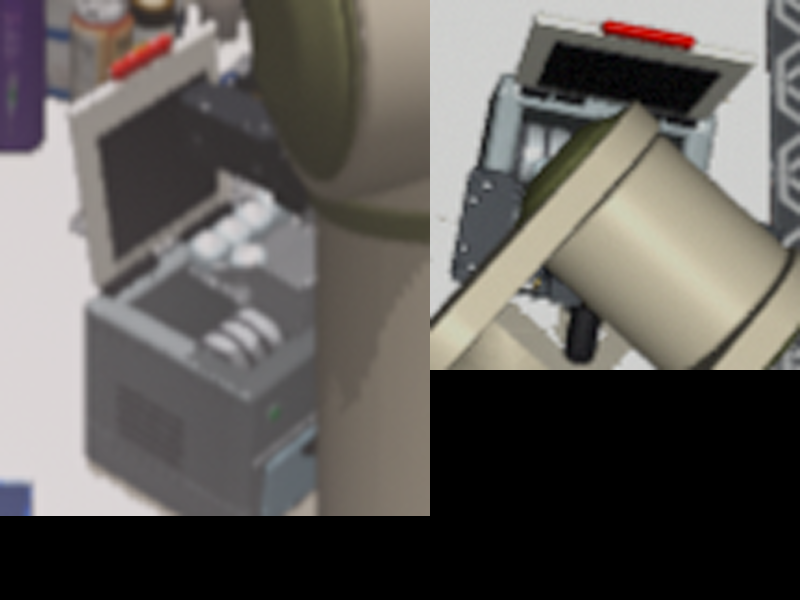

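The side crop shows at least four cubes on the pan over the hopper. The crusher rim corners at (187,368) and (165,331) match my prediction. Now I'll lower the rear edge onto the near rim.

Call:
carry_out([
  [[0, 0, 0.005], 0, 0.01],
  [[0, 0, 0.007], 0, 0.01],
  [[0, 0, 0.006], 0, 0.01],
  [[0, 0, 0.004], 0, 0.01],
  [[0, 0, 0.003], 0, 0.01],
  [[0, 0, 0.002], 0, 0.01],
  [[0, 0, 0], 0, 0.01],
])

```text
clock: 26.0
ee_pos: [0.4387, -0.2332, 0.2507]
tool_rot: [-3.142, 0.0, -0.17]
ft_force: [-0.1, 0.8, -2.3]
width: 0.0191
gripper_force: 50.0
```

Call:
carry_out([
  [[0, 0, 0.002], 0, 0.01],
  [[0, 0, 0.002], 0, 0.01],
  [[0.002, 0, 0.002], 0, 0.01],
  [[0.003, 0, 0.0015], 0, 0.01],
  [[0.003, 0, 0.0015], 0, 0.01],
  [[0.003, 0, 0.0015], 0, 0.01],
], force=8)

```text
clock: 26.75
ee_pos: [0.45, -0.2351, 0.2404]
tool_rot: [3.141, -0.001, -0.169]
ft_force: [0.9, 0.8, 1.2]
width: 0.0201
gripper_force: 8.0
```

Call:
carry_out([
  [[0.003, 0, 0.001], 0, 0.01],
  [[0.003, 0, 0.001], 0, 0.01],
  [[0.003, 0, 0.001], 0, 0.01],
  [[0.003, 0, 0.0012], 0, 0.01],
  [[0.003, 0, 0.0012], 0, 0.01],
  [[0.003, 0, 0.0015], 0, 0.01],
  [[0.003, 0, 0.0015], 0, 0.01],
  [[0.003, 0, 0.0015], 0, 0.01],
], force=6)

```text
clock: 27.75
ee_pos: [0.4734, -0.2392, 0.2301]
tool_rot: [-3.142, 0.0, -0.169]
ft_force: [2.0, 0.6, 2.2]
width: 0.0195
gripper_force: 6.0
```

Call:
carry_out([
  [[0.003, 0, 0.002], 0, 0.01],
  [[0.003, 0, 0.002], 0, 0.01],
  [[0.003, 0, 0.002], 0, 0.01],
  [[0.003, 0, 0.002], 0, 0.01],
  [[0.003, 0, 0.0023], 0, 0.01],
  [[0.003, 0, 0.0023], 0, 0.01],
  [[0.003, 0, 0.0025], 0, 0.01],
  [[0.002, 0, 0.0025], 0, 0.01],
], force=6)

```text
clock: 28.75
ee_pos: [0.4963, -0.2431, 0.2127]
tool_rot: [3.141, -0.001, -0.17]
ft_force: [1.6, 0.1, 1.6]
width: 0.0199
gripper_force: 6.0
```

Run:
```python
from h import *
p=shot('side','side9.png');q=shot('top','top9.png')
for n,k in(('side',p),('top',q)):
  for m in('ice0','scoop_lip','scoop_grip'): print(n,m,[(round(d['p'],2),np.round(d['at']).tolist(),np.round(world(k,d['at'],.1),3).tolist()) for d in finder.find_in(k,m)])
```

```text
side ice0 []
side scoop_lip [(0.89, [222.0, 303.0], [0.532, 0.014, 0.1]), (0.52, [173.0, 367.0], [0.487, -0.261, 0.1])]
side scoop_grip [(0.76, [223.0, 304.0], [0.528, 0.016, 0.1]), (0.75, [299.0, 233.0], [0.527, 0.309, 0.1]), (0.54, [168.0, 366.0], [0.499, -0.282, 0.1])]
top ice0 [(0.43, [239.0, 385.0], [0.453, -0.272, 0.1]), (0.27, [146.0, 274.0], [0.719, 0.058, 0.1]), (0.17, [190.0, 400.0], [0.595, -0.316, 0.1])]
top scoop_lip [(0.78, [238.0, 383.0], [0.456, -0.267, 0.1]), (0.6, [195.0, 311.0], [0.575, -0.056, 0.1])]
top scoop_grip [(0.71, [240.0, 385.0], [0.451, -0.272, 0.1]), (0.61, [194.0, 312.0], [0.576, -0.059, 0.1])]
```

Call:
carry_out([
  [[0, 0, 0], 0, 0.01],
  [[0, 0, 0], 0, 0.01],
  [[0.001, 0, -0.004], 0, 0.01],
  [[0.001, 0, -0.006], 0, 0.01],
  [[0.001, 0, -0.008], 0, 0.01],
  [[0.001, 0, -0.008], 0, 0.01],
  [[0, 0, -0.006], 0, 0.01],
  [[0, 0, -0.003], 0, 0.01],
  [[0, 0, 0], 0, 0.01],
  [[0, 0, 0], 0, 0.01],
], force=50)

```text
clock: 30.4
ee_pos: [0.4998, -0.2437, 0.2475]
tool_rot: [-3.141, 0.0, -0.17]
ft_force: [-0.5, -0.8, -2.1]
width: 0.0192
gripper_force: 50.0
```

Run:
```python
from h import *
p=shot('side','side10.png');q=shot('top','top10.png')
for n,k in(('side',p),('top',q)):
  for m in('ice0',): print(n,m,[(round(d['p'],2),np.round(d['at']).tolist()) for d in finder.find_in(k,m)])
f=[]
for i in range(8): shot('side'); f.append(manip.sense()['ft_force'][2])
print(np.mean(f),np.std(f))
```

```text
side ice0 []
top ice0 []
-1.9705636751816298 0.5079472591653297
```

Call:
carry_out([
  [[0.008, 0, 0], 0, 0.01],
  [[-0.012, 0, 0], 0, 0.01],
  [[0.012, 0, 0], 0, 0.01],
  [[-0.012, 0, 0], 0, 0.01],
  [[0.012, 0, 0], 0, 0.01],
  [[-0.008, 0, 0], 0, 0.01],
  [[0, 0, 0], 0, 0.01],
  [[0, 0, -0.01], 0, 0.01],
  [[0, 0, -0.02], 0, 0.01],
  [[0, 0, -0.02], 0, 0.01],
  [[0, 0, -0.01], 0, 0.01],
  [[0, 0, 0], 0, 0.01],
])

```text
clock: 32.5
ee_pos: [0.5, -0.2438, 0.3082]
tool_rot: [3.141, -0.001, -0.17]
ft_force: [-0.7, 0.3, -2.2]
width: 0.0194
gripper_force: 50.0
```

Run:
```python
from h import *
im=np.zeros((600,800,3),np.uint8)
p=shot('side','side11.png'); a=cv2.cvtColor(p['pixels'],cv2.COLOR_RGB2BGR)[95:215,310:410]
q=shot('top','top11.png'); b=cv2.cvtColor(q['pixels'],cv2.COLOR_RGB2BGR)[155:275,325:435]; c=cv2.cvtColor(p['pixels'],cv2.COLOR_RGB2BGR)[255:335,170:290]
im[:480,:400]=cv2.resize(a,(400,480),interpolation=cv2.INTER_CUBIC); im[:360,400:730]=cv2.resize(b,(330,360),interpolation=cv2.INTER_CUBIC)
im[360:600,400:760]=cv2.resize(c,(360,240),interpolation=cv2.INTER_CUBIC)
cv2.imwrite('pics/crop9.png',im)
for n,k in(('side',p),('top',q)):
  for m in('ice0',): print(n,m,[(round(d['p'],2),np.round(d['at']).tolist()) for d in finder.find_in(k,m)])
```

```text
side ice0 [(0.59, [171.0, 355.0]), (0.36, [162.0, 362.0])]
top ice0 []
```

View pics/crop9.png

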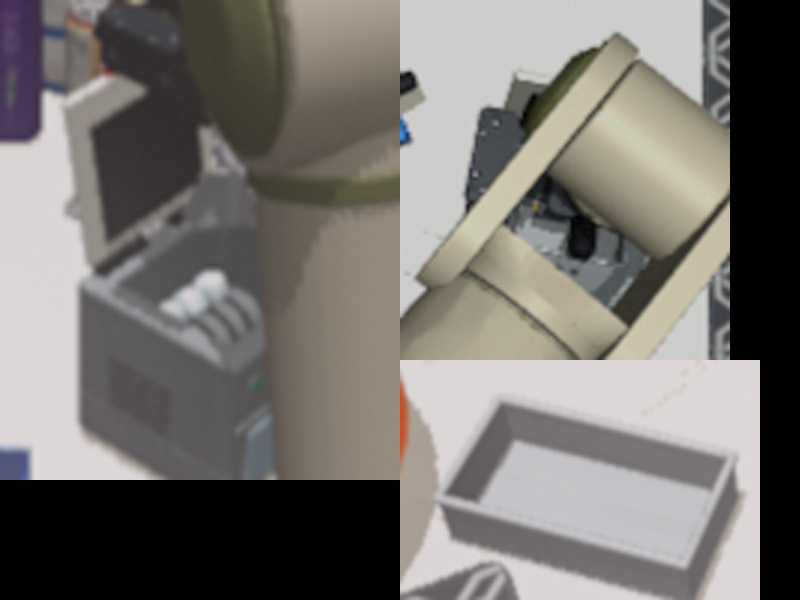

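The bottom-right crop shows the tub empty, so all five cubes were scooped. The left crop shows cubes on the drums in the hopper, near (168,355), and none on the worktop. Now I'll take the scoop to the bare worktop.

Call:
carry_out([
  [[-0.004, -0.01, 0], 0, 0.01],
  [[-0.006, -0.02, 0], 0, 0.01],
  [[-0.008, -0.026, 0], 0, 0.01],
  [[-0.008, -0.028, 0], 0, 0.01],
  [[-0.009, -0.03, 0], 0, 0.01],
  [[-0.009, -0.03, 0], 0, 0.01],
  [[-0.009, -0.03, 0], 0, 0.01],
  [[-0.008, -0.03, 0], 0, 0.01],
  [[-0.008, -0.028, 0], 0, 0.01],
  [[-0.007, -0.025, 0], 0, 0.01],
  [[-0.005, -0.018, 0], 0, 0.01],
  [[-0.003, -0.009, 0], 0, 0.01],
])

```text
clock: 34.2
ee_pos: [0.4642, 0.052, 0.3079]
tool_rot: [-3.142, -0.0, -0.168]
ft_force: [0.5, 0.6, -1.8]
width: 0.0192
gripper_force: 50.0
```

Call:
carry_out([
  [[0, 0, 0.01], 0, 0.01],
  [[0, 0, 0.025], 0, 0.01],
  [[0, 0, 0.035], 0, 0.01],
  [[0, 0, 0.035], 0, 0.01],
  [[0, 0, 0.035], 0, 0.01],
  [[0, 0, 0.025], 0, 0.01],
  [[0, 0, 0.015], 0, 0.01],
  [[0, 0, 0.01], 0, 0.01],
  [[0, 0, 0.005], 0, 0.01],
  [[0, 0, 0], 0, 0.01],
])

```text
clock: 35.45
ee_pos: [0.465, 0.0503, 0.1127]
tool_rot: [3.142, -0.0, -0.17]
ft_force: [-0.5, 0.5, -2.6]
width: 0.0187
gripper_force: 50.0
```

Next, lower gently to contact with a light grip.

Call:
carry_out([
  [[0, 0, 0.002], 0, 0.01],
  [[0, 0, 0.002], 0, 0.01],
  [[0, 0, 0.002], 0, 0.01],
  [[0, 0, 0.002], 0, 0.01],
  [[-0.001, 0, 0.001], 0, 0.01],
  [[-0.002, 0, 0.001], 0, 0.01],
], force=6)

```text
clock: 36.2
ee_pos: [0.4619, 0.0509, 0.1027]
tool_rot: [-3.142, 0.0, -0.17]
ft_force: [0.2, 0.3, -2.0]
width: 0.0198
gripper_force: 6.0
```

Call:
carry_out([
  [[0, 0, 0.0015], 0, 0.01],
  [[0, 0, 0.0015], 0, 0.01],
  [[0, 0, 0.0015], 0, 0.01],
  [[0, 0, 0], 0, 0.01],
])

```text
clock: 36.7
ee_pos: [0.462, 0.0509, 0.0981]
tool_rot: [-3.142, 0.0, -0.17]
ft_force: [0.1, 0.1, -2.3]
width: 0.0198
gripper_force: 6.0
```

Call:
carry_out([
  [[0, 0, 0.0015], 0, 0.01],
  [[0, 0, 0.0015], 0, 0.01],
  [[0, 0, 0.0015], 0, 0.01],
  [[0, 0, 0], 0, 0.01],
])

```text
clock: 37.2
ee_pos: [0.4628, 0.0508, 0.0945]
tool_rot: [-3.141, -0.002, -0.17]
ft_force: [-0.3, 0.2, 5.7]
width: 0.0201
gripper_force: 6.0
```

Call:
carry_out([
  [[-0.003, 0, 0.0005], 0, 0.01],
  [[-0.003, 0, 0.0005], 0, 0.01],
  [[-0.003, 0, 0.0005], 0, 0.01],
  [[-0.003, 0, 0.0005], 0, 0.01],
  [[-0.003, 0, 0.001], 0, 0.01],
  [[-0.003, 0, 0.001], 0, 0.01],
], force=4)

```text
clock: 37.95
ee_pos: [0.444, 0.054, 0.0896]
tool_rot: [-3.142, 0.0, -0.169]
ft_force: [-0.5, 1.3, 5.6]
width: 0.0199
gripper_force: 4.0
```

Run:
```python
from h import *
p=shot('side','side12.png')
g=cv2.cvtColor(p['pixels'],cv2.COLOR_RGB2GRAY)
s=manip.sense();P=s['ee_pos'];y=s['tool_rot'][2];c,n=np.cos(y),np.sin(y)
print(P,s['ft_force'])
for m in('scoop_lip','scoop_grip'):print(m,[(round(d['p'],2),np.round(d['at']).tolist()) for d in finder.find_in(p,m)])
# reproject: tilt candidates, local corner points, left side
for phi in(0,5,10,20,30):
    t=np.radians(phi);o=[]
    for lx,lz in((.045,0),(-.045,0),(-.045,.046),(-.074,.09),(.010,.09)):
        dx,dz=lx+.009,lz-.09;X=dx*np.cos(t)+dz*np.sin(t);Z=-dx*np.sin(t)+dz*np.cos(t);L=.045 if lz<.08 else 0
        o.append(np.round(pix(p,[P[0]+c*X-n*L,P[1]+n*X+c*L,P[2]+Z]),0).astype(int).tolist())
    print(phi,o)
r=g[225:300:2,290:370:2]
for i,row in enumerate(r): print(225+2*i,''.join(' .:-=+*#%@'[9-min(9,int(v)//26)] for v in row))
```

```text
[0.44359119 0.05409635 0.08949686] [-1.99732717  1.08629784  5.04702532]
scoop_lip [(0.7, [266.0, 331.0]), (0.57, [221.0, 298.0])]
scoop_grip [(0.89, [267.0, 333.0]), (0.67, [221.0, 294.0])]
0 [[268, 297], [286, 321], [275, 321], [260, 341], [243, 317]]
5 [[270, 299], [287, 323], [275, 322], [259, 341], [244, 317]]
10 [[273, 301], [287, 325], [275, 323], [257, 341], [244, 317]]
20 [[277, 306], [288, 329], [274, 324], [254, 340], [245, 317]]
30 [[282, 311], [287, 332], [273, 326], [250, 339], [246, 318]]
225 +++++***################*-++:.:-:....::.
227 ++++++**##################*:............
229 +++++++*##################+.............
231 ++++++*##############**###+........:....
233 ++****###############**##*:.......:.....
235 ******#**###########*+=#*:..............
237 *+*******#########**#=.-:...............
239 *********############-..................
241 ************#########-..................
243 #**********##**######*-:--:.............
245 *##*********#***#######**=--:...........
247 +###************##########=---..........
249 :=###******#+*##+=########+----:........
251 ..
[... 418 characters left out ...]
====++++++++++=----------
271 .:......---++++=-==+++++++++=-----------
273 ........-=++++++++==+++++++-------------
275 .....-----=+++++++==+++++=--------------
277 ...:-----::=+=+++++==+++=---------------
279 ..:-------::-=+++++==++=----------------
281 ...:-------::--=++++===-----------------
283 ....:------------=++=-------------------
285 ......--------::---=--------------------
287 .......-------:.:-----------------------
289 ........:-----....:---:-----------------
291 .........:---:......-...----------------
293 ...........:.............:-------------=
295 ...........................:-----------+
297 .............................:-..-----+*
299 ..................................:--=**
```

The scoop is resting on its lip, tilted about 15–20°. I'll work it a little flatter, then open the fingers so the rear drops.

Call:
carry_out([
  [[-0.003, 0, 0], 0, 0.01],
  [[-0.003, 0, 0], 0, 0.01],
  [[-0.003, 0, 0], 0, 0.01],
  [[-0.003, 0, 0], 0, 0.01],
  [[-0.003, 0, 0], 0, 0.022],
  [[0, 0, 0], 0, 0.023],
  [[0, 0, 0], 0, 0.024],
  [[0, 0, 0], 0, 0.026],
  [[0, 0, 0], 0, 0.03],
  [[0, 0, 0], 0, 0.04],
  [[0, 0, 0], 0, 0.05],
  [[0, 0, 0], 0, 0.05],
], force=3)

```text
clock: 39.6
ee_pos: [0.4295, 0.0565, 0.0897]
tool_rot: [3.142, 0.0, -0.17]
ft_force: [0.6, 0.0, 0.0]
width: 0.05
gripper_force: 0.0
```

Call:
carry_out([
  [[0, 0, 0], 0, 0.088],
  [[0, 0, 0], 0, 0.088],
  [[0, 0, 0], 0, 0.088],
  [[0, 0, 0], 0, 0.088],
  [[0, 0, -0.01], 0, 0.088],
  [[0, 0, -0.03], 0, 0.088],
  [[0, 0, -0.05], 0, 0.088],
  [[0, 0, -0.05], 0, 0.088],
  [[0, 0, -0.05], 0, 0.088],
  [[0, 0, -0.05], 0, 0.088],
  [[0, 0, -0.02], 0, 0.02],
  [[0, 0, 0], 0, 0.0],
], force=20)

```text
clock: 41.1
ee_pos: [0.4295, 0.0565, 0.3511]
tool_rot: [-3.141, -0.003, -0.169]
ft_force: [-0.1, 0.3, -0.7]
width: 0.0701
gripper_force: 0.0
```

Run:
```python
from h import *
p=shot('side','side13.png');q=shot('top','top13.png')
g=cv2.cvtColor(p['pixels'],cv2.COLOR_RGB2GRAY)
for k in(p,q):
  for m in('scoop','scoop_grip','ice0'):print(m,[(round(d['p'],2),np.round(d['at']).tolist(),np.round(world(k,d['at'],.1),3)[:2].tolist()) for d in finder.find_in(k,m)])
r=g[235:300:2,290:370:2]
for i,row in enumerate(r): print(235+2*i,''.join(' .:-=+*#%@'[9-min(9,int(v)//26)] for v in row))
y=-.17;c,n=np.cos(y),np.sin(y)
for x0 in(.43,.44):
  O=np.array([x0,.055]);print(x0,[np.round(pix(p,[O[0]+c*a-n*b,O[1]+n*a+c*b,z])).tolist() for a,b,z in((.045,.045,0),(-.045,.045,0),(-.045,.045,.046),(-.045,-.045,0),(-.074,0,.1),(.01,0,.1))])
```

```text
scoop [(0.6, [256.0, 315.0], [0.437, 0.097]), (0.55, [217.0, 299.0], [0.551, 0.004]), (0.38, [183.0, 366.0], [0.467, -0.222])]
scoop_grip [(0.97, [222.0, 305.0], [0.527, 0.013]), (0.95, [259.0, 315.0], [0.432, 0.106])]
ice0 [(0.58, [260.0, 317.0], [0.426, 0.106]), (0.51, [168.0, 356.0], [0.529, -0.268])]
scoop [(0.72, [194.0, 315.0], [0.577, -0.066]), (0.66, [226.0, 282.0], [0.482, 0.026])]
scoop_grip [(0.84, [222.0, 283.0], [0.492, 0.022]), (0.73, [192.0, 312.0], [0.582, -0.058]), (0.2, [195.0, 392.0], [0.58, -0.291])]
ice0 [(0.59, [213.0, 361.0], [0.525, -0.202]), (0.48, [217.0, 391.0], [0.516, -0.289]), (0.47, [214.0, 381.0], [0.523, -0.261]), (0.38, [224.0, 364.0], [0.495, -0.212])]
235 +++++++++++++:..........................
237 ====+++++++**:..........................
239 ...::::::-****-.........................
241 .........:*****=:............--:........
243 ..........=#*****-.......--:----:.......
245 ..........:=*#**#*=:....----------......
247 ..........::-+#***#+-..:-----------:....
249 .........:::::=*#****=:--------------:..
251 ........:::::::=*#****+=--------------:.
[... 584 characters left out ...]
-
279 ........:--=+=-------------:.........:--
281 .........:------------------:.......:---
283 ...........:---------:.:------:....-----
285 ............:-------:....-------..:-----
287 .............:-----:......:------:------
289 ..............:---:........:------------
291 ................:............-----------
293 ..............................:--------=
295 ................................:------+
297 .................................:----+*
299 ...................................:-=**
0.43 [[272.0, 303.0], [290.0, 327.0], [279.0, 327.0], [270.0, 350.0], [262.0, 348.0], [245.0, 324.0]]
0.44 [[270.0, 300.0], [289.0, 324.0], [278.0, 324.0], [269.0, 346.0], [260.0, 345.0], [243.0, 320.0]]
```

The scoop now stands flat and the fingers are clear of it. The top camera reports four or more cubes in the hopper. Next I'll take the closed fingers over and behind the lid.

Call:
carry_out([
  [[0, 0, -0.015], 0, 0.0],
  [[0.012, 0.014, -0.005], 0, 0.0],
  [[0.022, 0.026, 0], 0, 0.0],
  [[0.027, 0.032, 0], 0, 0.0],
  [[0.027, 0.032, 0], 0, 0.0],
  [[0.027, 0.032, 0], 0, 0.0],
  [[0.027, 0.032, 0], 0, 0.0],
  [[0.027, 0.032, 0], 0, 0.0],
  [[0.027, 0.032, 0], 0, 0.0],
  [[0.027, 0.032, 0], 0, 0.0],
  [[0.0155, 0.018, 0], 0, 0.0],
  [[0.004, 0.003, 0], 0, 0.0],
], force=20)

```text
clock: 43.0
ee_pos: [0.6205, -0.2676, 0.3677]
tool_rot: [-3.141, 0.002, -0.171]
ft_force: [-0.1, 0.5, -0.0]
width: 0.0006
gripper_force: 0.0
```

Call:
carry_out([
  [[0, 0, 0.01], 0, 0.0],
  [[0, 0, 0.025], 0, 0.0],
  [[0, 0, 0.025], 0, 0.0],
  [[0, 0, 0.017], 0, 0.0],
  [[0, 0, 0.005], 0, 0.0],
  [[-0.004, 0, 0], 0, 0.0],
  [[-0.006, 0, 0], 0, 0.0],
  [[-0.006, 0, 0], 0, 0.0],
  [[-0.006, 0, 0], 0, 0.0],
  [[-0.006, 0, 0], 0, 0.0],
])

```text
clock: 44.25
ee_pos: [0.5925, -0.2606, 0.288]
tool_rot: [3.141, -0.001, -0.17]
ft_force: [1.9, -0.6, 1.2]
width: 0.0001
gripper_force: 1.0
```

Call:
carry_out([
  [[-0.007, 0, 0], 0, 0.0],
  [[-0.008, 0, 0], 0, 0.0],
  [[-0.008, 0, 0], 0, 0.0],
  [[-0.008, 0, 0], 0, 0.0],
  [[-0.008, 0, 0], 0, 0.0],
  [[-0.008, 0, 0], 0, 0.0],
  [[-0.008, 0, 0], 0, 0.0],
  [[-0.008, 0, 0], 0, 0.0],
  [[-0.007, 0, 0], 0, 0.0],
])

```text
clock: 45.38
ee_pos: [0.5234, -0.2487, 0.2878]
tool_rot: [3.142, -0.0, -0.17]
ft_force: [4.0, -0.5, -1.0]
width: 0.0004
gripper_force: 1.8
```

Call:
carry_out([
  [[-0.0053, 0, 0.0015], 0, 0.0],
  [[-0.0053, 0, 0.0015], 0, 0.0],
  [[-0.0053, 0, 0.0017], 0, 0.0],
  [[-0.0053, 0, 0.002], 0, 0.0],
  [[-0.005, 0, 0.003], 0, 0.0],
  [[-0.005, 0, 0.003], 0, 0.0],
  [[-0.005, 0, 0.0033], 0, 0.0],
  [[-0.005, 0, 0.0036], 0, 0.0],
  [[-0.004, 0, 0.0041], 0, 0.0],
  [[-0.004, 0, 0.0041], 0, 0.0],
  [[-0.004, 0, 0.0041], 0, 0.0],
  [[-0.004, 0, 0.0041], 0, 0.0],
])

```text
clock: 46.88
ee_pos: [0.4673, -0.2392, 0.2517]
tool_rot: [3.141, -0.001, -0.17]
ft_force: [5.3, -1.2, 3.0]
width: 0.001
gripper_force: 2.5
```

Call:
carry_out([
  [[-0.0031, 0, 0.0048], 0, 0.0],
  [[-0.0031, 0, 0.0048], 0, 0.0],
  [[-0.0031, 0, 0.0048], 0, 0.0],
  [[-0.0031, 0, 0.0048], 0, 0.0],
  [[-0.002, 0, 0.0043], 0, 0.0],
  [[-0.002, 0, 0.0043], 0, 0.0],
  [[-0.002, 0, 0.0043], 0, 0.0],
  [[-0.0015, 0, 0.0043], 0, 0.0],
  [[-0.0015, 0, 0.0043], 0, 0.0],
  [[-0.001, 0, 0.004], 0, 0.0],
  [[-0.001, 0, 0.004], 0, 0.0],
  [[-0.001, 0, 0.003], 0, 0.0],
])

```text
clock: 48.38
ee_pos: [0.4437, -0.2352, 0.2]
tool_rot: [3.141, -0.001, -0.169]
ft_force: [5.6, -0.7, 6.2]
width: 0.0005
gripper_force: 3.1
```

Call:
carry_out([
  [[-0.001, 0, 0.003], 0, 0.0],
  [[-0.001, 0, 0.003], 0, 0.0],
  [[0, 0, 0.002], 0, 0.0],
  [[0, 0, 0.0015], 0, 0.0],
  [[0, 0, 0], 0, 0.0],
])

```text
clock: 49.0
ee_pos: [0.4413, -0.2348, 0.1906]
tool_rot: [3.141, 0.0, -0.169]
ft_force: [2.2, -0.4, 6.2]
width: 0.0004
gripper_force: 3.3
```

Call:
carry_out([
  [[0, 0, 0.001], 0, 0.0],
  [[0, 0, 0.001], 0, 0.0],
  [[0, 0, 0.0005], 0, 0.0],
  [[0, 0, 0], 0, 0.0],
])

```text
clock: 49.5
ee_pos: [0.4412, -0.2348, 0.1881]
tool_rot: [3.141, 0.001, -0.169]
ft_force: [1.2, -0.4, 6.9]
width: 0.0006
gripper_force: 3.4
```

Call:
carry_out([
  [[0, 0, 0.0006], 0, 0.0],
  [[0, 0, 0.0006], 0, 0.0],
  [[0, 0, 0], 0, 0.0],
  [[0, 0, 0], 0, 0.0],
])

```text
clock: 50.0
ee_pos: [0.4411, -0.2347, 0.1869]
tool_rot: [3.141, 0.001, -0.169]
ft_force: [1.3, -0.6, 6.2]
width: 0.0009
gripper_force: 3.5
```

Call:
carry_out([
  [[0, 0, 0.0006], 0, 0.0],
  [[0, 0, 0.0006], 0, 0.0],
  [[0, 0, 0.0006], 0, 0.0],
  [[0, 0, 0], 0, 0.0],
])

```text
clock: 50.5
ee_pos: [0.4411, -0.2348, 0.1859]
tool_rot: [3.141, 0.0, -0.169]
ft_force: [-1.0, 2.2, 14.6]
width: 0.0004
gripper_force: 7.4
```

Call:
carry_out([
  [[0, 0, 0], 0, 0.0],
  [[0, 0, 0], 0, 0.0],
  [[0, 0, 0], 0, 0.0],
  [[0, 0, 0], 0, 0.0],
])

```text
clock: 51.0
ee_pos: [0.4411, -0.2348, 0.1859]
tool_rot: [3.141, 0.0, -0.169]
ft_force: [-1.8, 1.8, 14.9]
width: 0.0005
gripper_force: 7.4
```

Run:
```python
from h import *
for i in range(3): shot('side'); s=manip.sense(); print(s['ft_force'].round(1),s['ee_pos'].round(4))
p=shot('side')
for m in('scoop','ice0'):print(m,[(round(d['p'],2),np.round(d['at']).tolist()) for d in finder.find_in(p,m)])
print(job.hand_in())
```

```text
[-2.4  1.7 15.6] [ 0.4411 -0.2347  0.1859]
[-3.3  1.3 14.7] [ 0.4411 -0.2348  0.1859]
[-1.8  1.8 15.5] [ 0.4411 -0.2347  0.1859]
scoop [(0.8, [259.0, 316.0]), (0.78, [220.0, 299.0])]
ice0 [(0.55, [169.0, 357.0])]
the job is handed in; nothing more can be done
None
```

The job is handed in, with no verdict shown: the tub was left empty and at least four cubes were reported in the hopper, the scoop stands released on the bare worktop, and the lid is held shut with about 15 N.

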